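# Put the balance check weights back in their case

### The job

The balance check is done: put the four steel knob weights back in the open wooden case, each standing upright on the floor of the well bored for its size, and set them down gently, do not drop them. The hooked weight and the slotted disc belong to another kit: leave them where they stand.

Things in the scene. Friction and masses are not known exactly. Their poses are not given: they have to be found in the camera images.
- w500: the largest of the four knob weights, 500 g: a bare steel cylinder 50 mm across and 28 mm high with a round knob on a short neck. The knob is 30 mm across and spans 34 to 46 mm above the underside; take hold of it there, because the body goes down into its well. Origin: centre of the underside, z up; it stands upright on the worktop.
- w200: the second largest of the four knob weights, 200 g: a bare steel cylinder 40 mm across and 18 mm high with a round knob on a short neck. The knob is 24 mm across and spans 23 to 34 mm above the underside; take hold of it there, because the body goes down into its well. Origin: centre of the underside, z up; it stands upright on the worktop.
- w100: the third largest of the four knob weights, 100 g: a bare steel cylinder 31 mm across and 15 mm high with a round knob on a short neck. The knob is 19 mm across and spans 19.5 to 29.5 mm above the underside; take hold of it there, because the body goes down into its well. Origin: centre of the underside, z up; it stands upright on the worktop.
- w50: the smallest of the four knob weights, 50 g: a bare steel cylinder 24 mm across and 12 mm high with a round knob on a short neck. The knob is 15 mm across and spans 16 to 25 mm above the underside; take hold of it there, because the body goes down into its well. Origin: centre of the underside, z up; it stands upright on the worktop.
- block500: well block for w500: fixed black block 70 x 70 x 16 mm with a round well in its middle, 60 mm across (10 mm wider than the weight), 10 mm deep. Origin: centre of its underside, 6 mm above the worktop; the well's floor is at z = +6 mm, the block's top at +16 mm. The four blocks stand in any order in one row along their y axes, 72 mm centre to centre.
- block200: well block for w200: fixed black block 70 x 70 x 16 mm with a round well in its middle, 50 mm across (10 mm wider than the weight), 10 mm deep. Origin: centre of its underside, 6 mm above the worktop; the well's floor is at z = +6 mm, the block's top at +16 mm. The row lies in an open wooden case 90 x 308 mm; its walls, 8 mm thick, reach 25 mm above the worktop.
- block100: well block for w100: fixed black block 70 x 70 x 16 mm with a round well in its middle, 41 mm across (10 mm wider than the weight), 10 mm deep. Origin: centre of its underside, 6 mm above the worktop; the well's floor is at z = +6 mm, the block's top at +16 mm. Fingers closing across the row (along the blocks' x axis) keep clear of weights in the next wells.
- block50: well block for w50: fixed black block 70 x 70 x 16 mm with a round well in its middle, 34 mm across (10 mm wider than the weight), 10 mm deep. Origin: centre of its underside, 6 mm above the worktop; the well's floor is at z = +6 mm, the block's top at +16 mm. 
- hook_weight: look-alike, not of the set: steel cylinder 40 mm across and 20 mm high with a wire hook on top instead of a knob, 54 mm high in all. Origin: centre of the underside.
- slot_weight: look-alike, not of the set: flat steel disc 50 mm across and 18 mm high, no knob, with an 8 mm slot from its edge to the middle. Origin: centre of the full disc's underside.

How it is judged:
At the end, for the whole second after the job is handed in: Each of the four knob weights stands in its own well block: within 10 mm of the block's centre, underside on the well floor (less than 10 mm above the block's underside), tilted less than 0.1 rad, at rest and released; the hooked and the slotted weight upright within 20 mm of where they stood (horizontal distance between w500 and block500 below 0.01 m and z of w500 in the frame of block500 between 0.002 and 0.01 m and angle between each of w500, w200, w100, w50, hook_weight, slot_weight's own z axis and vertical below 0.1 rad and linear speed of each of w500, w200, w100, w50 below 0.02 m/s and horizontal distance between w200 and block200 below 0.01 m and z of w200 in the frame of block200 between 0.002 and 0.01 m and horizontal distance between w100 and block100 below 0.01 m and z of w100 in the frame of block100 between 0.002 and 0.01 m and horizontal distance between w50 and block50 below 0.01 m and z of w50 in the frame of block50 between 0.002 and 0.01 m and distance of each of hook_weight, slot_weight from where it was at the start of the episode below 0.02 m); the robot touches nothing.
It fails at once if hook_weight is shifted by more than 20 mm (distance of hook_weight from where it was at the start of the episode above 0.02 m).
It fails at once if slot_weight is shifted by more than 20 mm (distance of slot_weight from where it was at the start of the episode above 0.02 m).
It fails at once if a weight is dropped from more than about 2 cm (falls at over 0.6 m/s, out of the fingers) ((linear speed of w500 above 0.6 m/s and contact force between the fingers and w500 below 0.05 N) or (linear speed of w200 above 0.6 m/s and contact force between the fingers and w200 below 0.05 N) or (linear speed of w100 above 0.6 m/s and contact force between the fingers and w100 below 0.05 N) or (linear speed of w50 above 0.6 m/s and contact force between the fingers and w50 below 0.05 N)).
It also fails if it takes over 96 s, if anything falls off the work surface, if the arm or the gripper's body presses on something with over 40 N, if the wrist force passes 120 N, or if a joint passes its speed limit or range.

### The arm

A 7-joint arm with a two-finger parallel gripper is mounted at the origin on a cart in front of the work surface, level with it; the furniture and walls round the work are solid. World frame = base frame: x ahead of the robot, y to its left, z up, the work surface at z = 0. Lengths are in m, angles in rad, forces in N, time in s.
With the tool pointing down it reaches from about 0.4 to 0.85 m from the base axis. Payload 4.5 kg.
Tool frame: the origin (TCP) lies midway between the tips of the shut fingers; the grasp point (between the pads) lies 19 mm behind it; z points along the fingers, y is the line along which they close (so a half turn about z gives the same grasp; the last joint's range is limited). The gripper opens to 85 mm and grips with 20 to 120 N. Pads are 22 mm wide; open, the fingers measure 114 mm over their backs; the gripper's body (76 mm by 85 mm) begins 54 mm behind the grasp point. The pads swing forward as they close: fully open they stand 13 mm farther back than shut.
Start: joints at [1.31, 0.689, -0.195, 1.565, 0.157, 0.902, -0.215], TCP at [0.182, -0.598, 0.231] pointing down, gripper open.
Joint ranges: [-3.01, 3.01], [-0.46, 2.08], [-1.47, 1.51], [0.13, 2.56], [-1, 4.14], [0.04, 2.09], [-2.66, 2.66]. Speed limits (rad/s): [2.57, 2.57, 3.14, 3.14, 3.14, 3.14, 3.14].

### API

Orientations are given as a unit quaternion [w, x, y, z].
In Python, from station import state, snapshot, job_done gives the robot as it stands. The module is installed in compiled form; this text tells all that it offers.
- The arm moves only by the shell command python3 -m jog 'ROWS'. ROWS is a JSON object of lists of equal length, an entry for each row: "hand": the gripper command: -1 is shut, 1 is fully open, values between are in proportion; "linear": the shift along the tool's x, y, z normalised to -1 to 1, where 1 is 0.03 m, a list of three; "twist": the turn, a rotation vector about the tool's x, y, z normalised to -1 to 1, where 1 is 0.12 rad, a list of three. In form: {"hand": [hand, ...], "linear": [[x, y, z], ...], "twist": [[wx, wy, wz], ...]}. A call has 1 to 20 rows; each row shifts and turns the commanded pose from where the row before left it, along the tool's axes as they then stand; what a row does not reach is not made up. A row lasts 1/10 s, in which the tool goes at most 50 mm and 8.59 degrees, less where a joint would pass 70% of its speed; a pose out of reach is approached as far as the arm can. A call with a number of a shift or a turn outside -1 to 1 is refused whole. A call with a gripper value outside its range is refused whole. The fingers move at their own pace and stop on an object; the grip force is fixed at half the most. Time passes only in rows, so rows that do not move let the fingers close. It gives the time, the measured TCP pose, the force, the opening and the grip force at its end, in the units of the state.
- state(): the state, without advancing time (a new reading comes with each control period).
- snapshot(name): name is "side" or "top" or "wrist"; returns a dict with "pixels" (384x512x3 uint8, red, green, blue), "fovy" (degrees; the focal length in pixels is half the picture's height over the tangent of half this angle, whatever the lens; pixels are square), "cx", "cy" (the principal point, pixels), "origin" and "orientation" of the camera in the world. Camera axes: x right, y up, looking along -z (the intrinsics and any distortion apply to the point x, -y, -z); pixel columns grow to the right and rows downward; lengths in m; the calibration is good to about 2 mm. A picture is of the moment at which its call begins. There is no depth.
- job_done(): hands the job in; it is judged then, once.
The state is a dict: "t": time; "qpos": joint angles; "qd": joint speeds; "effort": joint torques, N m; "eef_pos": TCP position; "eef_rot": TCP orientation; "ft_force": force on the tool from outside, world axes, zero at the start; "moment": the same for the moment, N m; "opening": finger opening in m; "grip_force": force on a finger pad.
Only numpy, scipy, OpenCV 4.12 (cv2) and the standard library are available. Lean on these libraries where they do the work, as an engineer would, in place of code of your own. Each camera call takes 0.05 s, during which the arm holds its last target. There are 200 camera calls.

## Working session

There is one attempt and no reset: what is moved stays moved. The work goes in short steps, Python scripts to look and compute and a shell command to move; the robot and the scene stay as the last step left them, time stands still between calls to the robot, and variables do not carry over. Pictures are saved under pics/ and viewed, at most 14 in all, crops included, and the job is handed in when it is done.

```bash
mkdir -p pics; python3 - <<'E'
from station import state,snapshot
import cv2,numpy as np,pickle
s=state();print({k:np.round(v,3).tolist() for k,v in s.items()})
for n in("top","side","wrist"):
    d=snapshot(n);cv2.imwrite(f"pics/{n}0.png",d["pixels"][...,::-1]);pickle.dump(d,open(f"{n}0.pkl","wb"))
    print(n,{k:(np.round(v,4).tolist() if k!="pixels" else 0) for k,v in d.items()})
E
```

```text
{'t': 0.0, 'qpos': [1.31, 0.69, -0.195, 1.566, 0.157, 0.903, -0.215], 'qd': [-0.0, -0.001, 0.001, -0.0, 0.001, 0.0, -0.001], 'effort': [-0.0, -53.96, -1.266, -15.854, 0.009, 0.01, -0.0], 'eef_pos': [0.181, -0.597, 0.23], 'eef_rot': [-0.001, 0.989, 0.147, -0.0], 'ft_force': [-0.105, 0.034, -0.419], 'moment': [0.043, 0.004, 0.016], 'grip_force': 0.0, 'opening': 0.085}
top {'pixels': 0, 'fovy': 51.1884, 'cx': 262.9889, 'cy': 190.9592, 'origin': [0.4522, 0.013, 1.1069], 'orientation': [-0.6991, -0.0227, 0.0354, 0.7138]}
side {'pixels': 0, 'fovy': 47.8184, 'cx': 251.7127, 'cy': 191.9732, 'origin': [0.0916, 0.8176, 0.6532], 'orientation': [-0.2164, -0.1162, 0.4599, 0.8533]}
wrist {'pixels': 0, 'fovy': 61.4903, 'cx': 256.2067, 'cy': 190.2998, 'origin': [0.2443, -0.5788, 0.3722], 'orientation': [0.7962, -0.1056, 0.0797, -0.5905]}
```

View pics/top0.png

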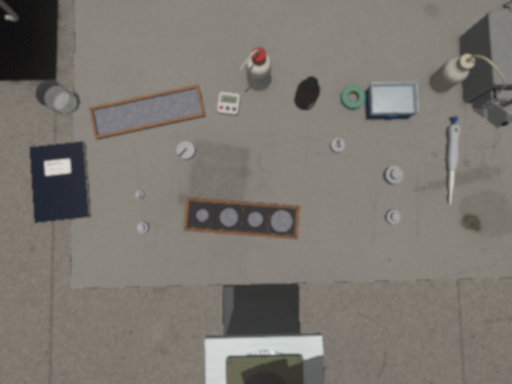

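View pics/side0.png

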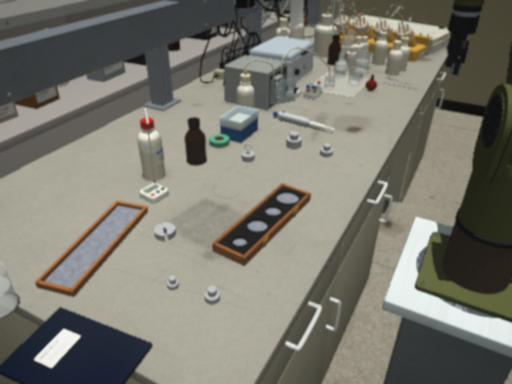

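The top view shows the case at (242,218), with wells at about (203,215), (229,217), (256,219) and (282,221). The candidate weights are at (140,194), (142,227), (338,145), (394,174) and (393,216), and the slotted disc is at (186,150). The side view agrees. Next I'll zoom in and project the pixels.

```bash
cat > h.py <<'E'
import numpy as np,cv2,pickle
from scipy.spatial.transform import Rotation as R
def cam(d):
    q=np.array(d["orientation"]);return R.from_quat(q[[1,2,3,0]]).as_matrix(),np.array(d["origin"]),192/np.tan(np.radians(d["fovy"]/2))
def ray(d,u,v,z):
    M,o,f=cam(d);r=M@np.array([(u-d["cx"])/f,-(v-d["cy"])/f,-1]);return (o+r*(z-o[2])/r[2])[:2]
def proj(d,p):
    M,o,f=cam(d);c=M.T@(np.array(p)-o);return np.array([d["cx"]-f*c[0]/c[2],d["cy"]+f*c[1]/c[2]])
E
python3 - <<'E'
from h import *
d=pickle.load(open("top0.pkl","rb"));im=d["pixels"][...,::-1]
ims=[]
for (u,v) in [(140,194),(142,227),(186,150),(338,145),(394,174),(393,216)]:
    ims.append(cv2.resize(im[v-16:v+16,u-16:u+16],None,fx=8,fy=8,interpolation=cv2.INTER_CUBIC)); print((u,v),ray(d,u,v,.02).round(3))
cv2.imwrite("pics/w.png",np.vstack([np.hstack(ims[:3]),np.hstack(ims[3:])]))
cv2.imwrite("pics/case.png",cv2.resize(im[190:250,175:310],None,fx=5.9,fy=5.9,interpolation=cv2.INTER_CUBIC))
for p in[(203,215),(229,217),(256,219),(282,221)]:print(p,ray(d,*p,.022).round(3))
E
```

```text
(140, 194) [0.54  0.325]
(142, 227) [0.451 0.32 ]
(186, 150) [0.658 0.201]
(338, 145) [ 0.664 -0.217]
(394, 174) [ 0.581 -0.368]
(393, 216) [ 0.466 -0.36 ]
(203, 215) [0.48  0.156]
(229, 217) [0.473 0.086]
(256, 219) [0.466 0.013]
(282, 221) [ 0.459 -0.057]
```

View pics/w.png

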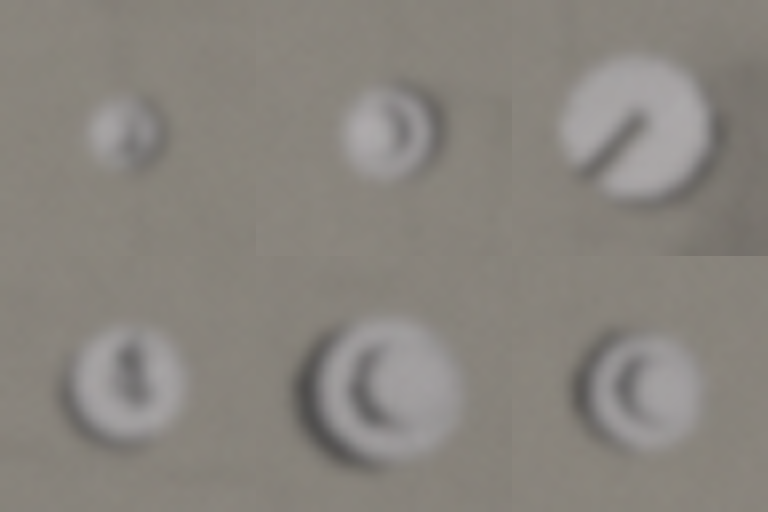

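View pics/case.png

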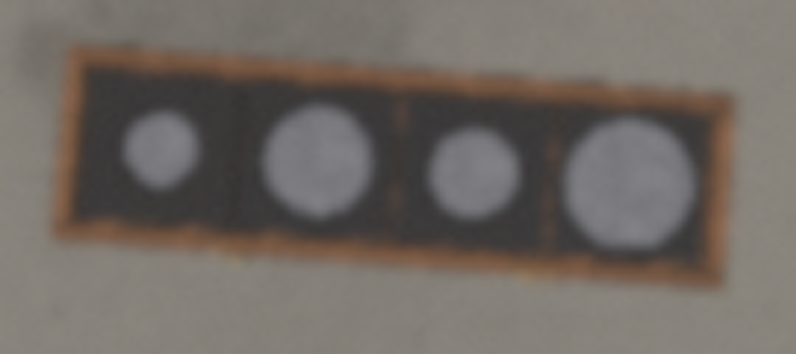

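Top row of the crop sheet: w50, w100 and the slotted disc. Bottom row: the hook weight, w500 and w200. The wells from left to right are 50, 200, 100 and 500. Now I'll refine these with a silhouette fit in the top view and check it against the side view.

```bash
cat >> h.py <<'E'
from scipy.optimize import minimize
DIM={"w500":(.025,.028,.015,.034,.046),"w200":(.02,.018,.012,.023,.034),"w100":(.0155,.015,.0095,.0195,.0295),"w50":(.012,.012,.0075,.016,.025)}
t=np.linspace(0,2*np.pi,40)
def circ(d,x,y,z,r):return np.array([proj(d,(x+r*np.cos(a),y+r*np.sin(a),z)) for a in t])
def sil(d,shape,c,x,y,base=0.):
    m=np.zeros(shape,np.float32);S=8
    def fill(P):cv2.fillConvexPoly(m,cv2.convexHull(np.round(((P-c)*S+S/2-.5)*16).astype(np.int32)),1.,shift=4)
    return m,fill
def fit(d,name,xy,base=0.,half=14):
    rb,hb,rk,z0,z1=DIM[name];u,v=np.round(proj(d,(*xy,base+hb))).astype(int)
    c=np.array([u-half,v-half]);g=d["pixels"].mean(2)[v-half:v+half,u-half:u+half]
    bg=np.median(np.r_[g[0],g[-1],g[:,0],g[:,-1]]);g=np.maximum(g-bg,0)  # shadows clipped
    def cost(p):
        m,fill=sil(d,(2*half*8,2*half*8),c,*p)
        fill(np.vstack([circ(d,*p,base,rb),circ(d,*p,base+hb,rb)]));fill(np.vstack([circ(d,*p,base+z0,rk),circ(d,*p,base+z1,rk)]))
        m=cv2.GaussianBlur(cv2.resize(m,g.shape[::-1],interpolation=cv2.INTER_AREA),(0,0),1.)
        return -np.corrcoef(m.ravel(),g.ravel())[0,1]
    r=minimize(cost,xy,method="Nelder-Mead",options=dict(initial_simplex=[xy,np.add(xy,(.006,0)),np.add(xy,(0,.006))],xatol=1e-4,fatol=1e-5))
    return r.x,-r.fun
E
python3 - <<'E'
from h import *
T=pickle.load(open("top0.pkl","rb"));S=pickle.load(open("side0.pkl","rb"))
for n,p in dict(w50=(.54,.325),w100=(.451,.32),w500=(.581,-.368),w200=(.466,-.36)).items():
    a,b=fit(T,n,p),fit(S,n,p);print(n,a[0].round(4),round(a[1],2),"side",b[0].round(4),round(b[1],2))
g=cv2.cvtColor(T["pixels"],cv2.COLOR_RGB2GRAY)
P=[]
for (u,v) in[(203,215),(229,217),(256,219),(282,221)]:
    k=cv2.resize(g[v-15:v+16,u-15:u+16],None,fx=8,fy=8,interpolation=cv2.INTER_CUBIC)
    _,m=cv2.threshold(k,90,255,0);n,l,st,ce=cv2.connectedComponentsWithStats(m);i=l[124,124]
    c=(ce[i]+.5)/8-.5+[u-15,v-15];p=ray(T,*c,.012);P.append(p);print(c,p.round(4),"dia px",2*np.sqrt(st[i,4]/np.pi)/8)
P=np.array(P);dv=P[3]-P[0];print("spacing",np.linalg.norm(np.diff(P,axis=0),axis=1),"ang",np.arctan2(dv[0],-dv[1]))
for p in [*P]:print(proj(S,(*p,.012)).round(1))
E
```

```text
w50 [0.5418 0.337 ] 0.79 side [0.5462 0.3251] 0.45
w100 [0.4497 0.3261] 0.82 side [0.4549 0.3156] 0.54
w500 [ 0.5819 -0.3731] 0.76 side [ 0.5963 -0.4067] 0.37
w200 [ 0.4641 -0.3668] 0.78 side [ 0.4686 -0.3869] 0.37
[201.90849298 214.79354425] [0.4805 0.1599] dia px 12.143189645831981
[228.44999169 216.83744562] [0.4734 0.0879] dia px 18.145844783014237
[254.85202256 218.88487498] [0.4664 0.0161] dia px 14.818705501191479
[281.16959747 220.72339882] [ 0.4598 -0.0555] dia px 21.850058135847444
spacing [0.07236661 0.07209131 0.07192349] ang -0.09576925439983999
[239.  242.5]
[256.4 226.4]
[272.3 211.8]
[286.5 198.4]
```

The well positions check out (72 mm spacing). The weight fits are biased, because the knob's shading pulls them outward, so I'll use the body-outline estimates and refine from close by with the wrist camera.

```bash
python3 -m jog '{"hand":[1,1,1,1,1,1,1,1,1,1,1,1,1,1,1,1,1,1,1,1],"linear":[[0.4,-0.1,0.1],[0.93,-0.22,0.15],[0.93,-0.22,0.15],[0.93,-0.22,0.15],[0.93,-0.22,0.15],[0.93,-0.22,0.15],[0.93,-0.22,0.15],[0.93,-0.22,0.15],[0.93,-0.22,0.15],[0.93,-0.22,0.15],[0.93,-0.22,0.15],[0.93,-0.22,0.15],[0.93,-0.22,0.15],[0.93,-0.22,0.15],[0.93,-0.22,0.15],[0.93,-0.22,0.15],[0.5,-0.1,0.1],[0,0,0],[0,0,0],[0,0,0]],"twist":[[0,0,0],[0,0,0],[0,0,0],[0,0,0],[0,0,0],[0,0,0],[0,0,0],[0,0,0],[0,0,0],[0,0,0],[0,0,0],[0,0,0],[0,0,0],[0,0,0],[0,0,0],[0,0,0],[0,0,0],[0,0,-0.5],[0,0,-1],[0,0,-1]]}'
python3 -m jog '{"hand":[1,1,1,1,1,1,1,1,1,1],"linear":[[0,0,0],[0,0,0],[0,0,0],[0,0,0],[0,0,0],[0,0,0],[0,0,0],[0,0,0],[0,0,0],[0,0,0]],"twist":[[0,0,-1],[0,0,-1],[0,0,-1],[0,0,-1],[0,0,-1],[0,0,-1],[0,0,-1],[0,0,-0.32],[0,0,0],[0,0,0]]}'
cat >> h.py <<'E'
def rel(s,tx,ty,tz,phi=None):
    q=np.array(s["eef_rot"]);M=R.from_quat(q[[1,2,3,0]]).as_matrix()
    Mt=np.column_stack([(np.cos(1.475),np.sin(1.475),0),(np.sin(1.475),-np.cos(1.475),0),(0,0,-1)])
    return (M.T@(np.array([tx,ty,tz])-s["eef_pos"])/.03).round(2),(R.from_matrix(M.T@Mt).as_rotvec()/.12).round(2)
E
python3 - <<'E'
from h import *;from station import *
s=state();print(s["eef_pos"],rel(s,.578,-.366,.15),s["t"],np.round(s["qpos"],2))
d=snapshot("wrist");pickle.dump(d,open("w1.pkl","wb"));cv2.imwrite("pics/w1.png",d["pixels"][...,::-1]);print(d["origin"],-cam(d)[0][:,2],proj(d,(.578,-.366,.028)),proj(d,(.465,-.361,.018)))
E
```

```text
t: 2.15
eef_pos: [0.577, -0.3679, 0.1574]
eef_rot: [-0.0, 0.955, 0.295, -0.001]
ft_force: [-0.7, -0.1, 0.5]
opening: 0.0851
grip_force: 0.0
t: 3.15
eef_pos: [0.577, -0.3682, 0.1576]
eef_rot: [-0.0, 0.741, 0.671, -0.0]
ft_force: [-0.6, -0.1, -0.3]
opening: 0.0851
grip_force: 0.0
[ 0.57702256 -0.36819587  0.15759067] (array([0.08, 0.03, 0.25]), array([-0.01,  0.  , -0.03])) 3.15 [ 0.72  0.88 -0.44  1.42  0.42  0.93  0.06]
[ 0.58326344 -0.30269851  0.2993082 ] [-0.02734686 -0.2598306  -0.96526691] [257.8806213  179.19929094] [132.09077258 183.40264324]
```

View pics/w1.png

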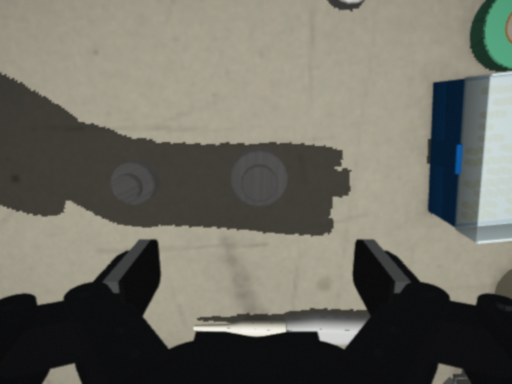

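The wrist view shows w500 at about (260,179) and w200 at (132,184), both in the arm's shadow. I'll enlarge them with contrast and overlay the predicted outlines.

```bash
cat >> h.py <<'E'
def overlay(d,items,fn,half=34,fx=8):
    out=[]
    for n,xy,b in items:
        rb,hb,rk,z0,z1=DIM[n];u,v=np.round(proj(d,(*xy,b+hb))).astype(int)
        c=d["pixels"][max(v-half,0):v+half,max(u-half,0):u+half,::-1];o=np.array([max(u-half,0),max(v-half,0)])
        c=cv2.normalize(c,None,0,255,cv2.NORM_MINMAX);lo,hi=np.percentile(c,[2,70]);c=np.clip((c.astype(float)-lo)/(hi-lo)*200,0,255).astype(np.uint8)
        c=cv2.resize(c,None,fx=fx,fy=fx,interpolation=cv2.INTER_CUBIC)
        for z,r,col in((hb,rb,(0,255,0)),(z1,rk,(0,0,255)),(0,rb,(255,128,0))):
            cv2.polylines(c,[np.round((circ(d,*xy,b+z,r)-o+.5)*fx-.5).astype(np.int32)],True,col,1)
        out.append(c)
    h=min(c.shape[0] for c in out);cv2.imwrite(fn,np.hstack([c[:h] for c in out]))
E
python3 - <<'E'
from h import *
d=pickle.load(open("w1.pkl","rb"));overlay(d,[("w500",(.578,-.366),0),("w200",(.465,-.361),0)],"pics/o1.png",half=34,fx=5.8)
E
```

```text
(no output)
```

View pics/o1.png

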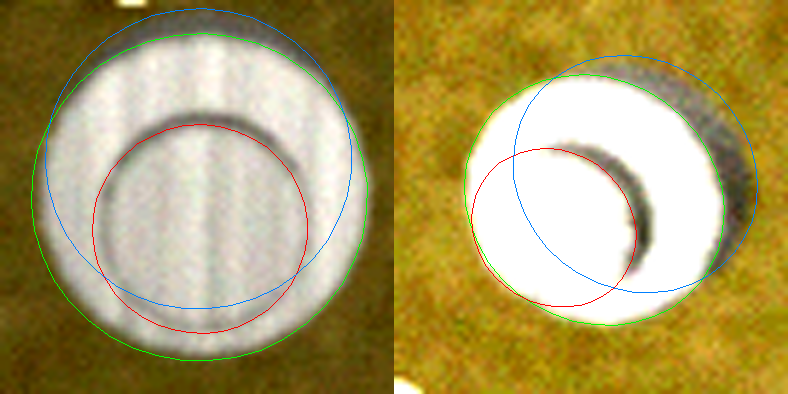

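w200 matches the overlay. w500 is about 1 px right and up of it, so (0.579, -0.365). Grasping w500 with the TCP at z = 0.030.

```bash
python3 -m jog '{"hand":[1,1,1,1,1,1,1,1,-1,-1,-1,-1,-1,-1,-1,-1],"linear":[[0.1,0.06,0.4],[0,0,0.8],[0,0,0.8],[0,0,0.8],[0,0,0.7],[0,0,0.5],[0,0,0.25],[0,0,0],[0,0,0],[0,0,0],[0,0,0],[0,0,0],[0,0,0],[0,0,0],[0,0,0],[0,0,0]],"twist":[[0,0,-0.03],[0,0,0],[0,0,0],[0,0,0],[0,0,0],[0,0,0],[0,0,0],[0,0,0],[0,0,0],[0,0,0],[0,0,0],[0,0,0],[0,0,0],[0,0,0],[0,0,0],[0,0,0]]}'
```

```text
t: 4.8
eef_pos: [0.5797, -0.3657, 0.0314]
eef_rot: [0.001, 0.74, 0.673, 0.0]
ft_force: [-1.6, 1.1, 6.2]
opening: 0.0271
grip_force: 58.7
```

```bash
python3 -m jog '{"hand":[-1,-1,-1,-1,-1,-1,-1,-1,-1,-1,-1,-1,-1,-1,-1,-1,-1,-1,-1,-1],"linear":[[0,0,-0.1],[0,0,-0.3],[0,0,-0.6],[0,0,-0.8],[0,0,-0.8],[0,0,-0.6],[0.3,-0.15,0],[0.6,-0.3,0],[0.9,-0.45,0],[0.9,-0.45,0],[0.9,-0.45,0],[0.9,-0.45,0],[0.9,-0.45,0],[0.9,-0.45,0],[0.9,-0.45,0],[0.9,-0.45,0],[0.9,-0.45,0],[0.6,-0.3,0],[0.3,-0.17,0],[0,0,0]],"twist":[[0,0,0],[0,0,0],[0,0,0],[0,0,0],[0,0,0],[0,0,0],[0,0,0],[0,0,0],[0,0,0],[0,0,0],[0,0,0],[0,0,0],[0,0,0],[0,0,0],[0,0,0],[0,0,0],[0,0,0],[0,0,0],[0,0,0],[0,0,0]]}'
python3 - <<'E'
from h import *;from station import *
s=state();print(s["eef_pos"],rel(s,.4598,-.0555,.046),s["opening"],s["ft_force"])
d=snapshot("wrist");pickle.dump(d,open("w2.pkl","wb"))
im=d["pixels"][...,::-1].copy()
for p,r in zip([(.4805,.1599),(.4734,.0879),(.4664,.0161),(.4598,-.0555)],(.017,.025,.0205,.03)):
    cv2.polylines(im,[np.round(circ(d,*p,.012,r)).astype(np.int32)],True,(0,0,255),1);cv2.polylines(im,[np.round(circ(d,*p,.022,r)).astype(np.int32)],True,(0,255,0),1)
cv2.imwrite("pics/w2.png",im)
E
```

```text
t: 6.8
eef_pos: [0.4581, -0.054, 0.1264]
eef_rot: [-0.001, 0.738, 0.674, -0.0]
ft_force: [0.2, -0.3, -5.2]
opening: 0.0274
grip_force: 59.7
[ 0.45805183 -0.05399876  0.12639158] (array([-0.05,  0.07,  2.68]), array([-0.01, -0.  ,  0.04])) 0.027401135181851496 [ 0.19407074 -0.26354753 -5.22355225]
```

View pics/w2.png

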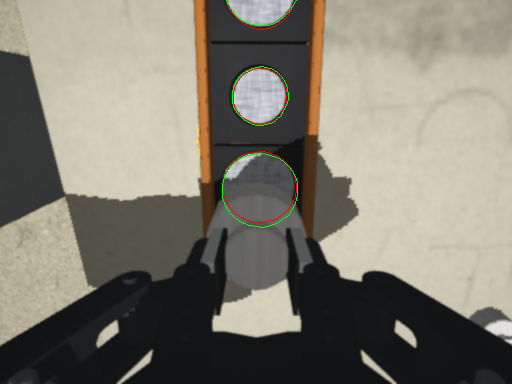

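The predicted well outlines (pixels around (260,188) and (260,96)) match the picture, and w500 is held upright (5.2 N). Lowering it to just above the floor.

```bash
python3 -m jog '{"hand":[-1,-1,-1,-1,-1,-1,-1,-1,-1,-1],"linear":[[-0.05,0.07,0.3],[0,0,0.6],[0,0,0.7],[0,0,0.5],[0,0,0.3],[0,0,0.2],[0,0,0.1],[0,0,0],[0,0,0],[0,0,0]],"twist":[[0,0,0.04],[0,0,0],[0,0,0],[0,0,0],[0,0,0],[0,0,0],[0,0,0],[0,0,0],[0,0,0],[0,0,0]]}'
```

```text
t: 7.85
eef_pos: [0.4613, -0.0574, 0.0458]
eef_rot: [0.0, 0.741, 0.671, 0.0]
ft_force: [0.1, 0.2, -5.2]
opening: 0.0275
grip_force: 59.7
```

```bash
python3 -m jog '{"hand":[-1,-1,-1],"linear":[[0,0,0.03],[0,0,0.03],[0,0,0]],"twist":[[0,0,0],[0,0,0],[0,0,0]]}'
```

```text
t: 8.15
eef_pos: [0.4609, -0.0573, 0.0435]
eef_rot: [0.0, 0.741, 0.671, 0.0]
ft_force: [-0.1, -0.5, -5.7]
opening: 0.0278
grip_force: 59.7
```

```bash
python3 -m jog '{"hand":[-1,-1,-1,-1],"linear":[[0.04,-0.03,0.04],[0,0,0.03],[0,0,0],[0,0,0]],"twist":[[0,0,0],[0,0,0],[0,0,0],[0,0,0]]}'
```

```text
t: 8.55
eef_pos: [0.4608, -0.0573, 0.0432]
eef_rot: [0.002, 0.742, 0.671, 0.0]
ft_force: [-0.3, -2.0, 17.1]
opening: 0.0276
grip_force: 61.9
```

```bash
python3 -m jog '{"hand":[0.1,0.1,0.1,0.1,0.1,0.1,0.1,0.1,0.1,0.1],"linear":[[0,0,0],[0,0,0],[0,0,0],[0,0,0],[0,0,-0.2],[0,0,-0.6],[0,0,-0.8],[0,0,-0.8],[0,0,-0.6],[0,0,-0.2]],"twist":[[0,0,0],[0,0,0],[0,0,0],[0,0,0],[0,0,0],[0,0,0],[0,0,0],[0,0,0],[0,0,0],[0,0,0]]}'
python3 - <<'E'
from h import *;from station import *
s=state();print(s["eef_pos"],rel(s,.465,-.361,.14),s["opening"],s["ft_force"])
d=snapshot("wrist");overlay(d,[("w500",(.4598,-.0555),.012)],"pics/o3.png",half=45,fx=6)
E
```

```text
t: 9.55
eef_pos: [0.4608, -0.0562, 0.1392]
eef_rot: [0.001, 0.741, 0.671, 0.001]
ft_force: [1.2, 0.7, 0.2]
opening: 0.0471
grip_force: 0.0
[ 0.46083702 -0.05618753  0.13917857] (array([-10.1 ,   1.14,  -0.03]), array([ 0.02, -0.  , -0.03])) 0.047072620519726244 [1.15349189 0.70786909 0.22093726]
```

View pics/o3.png

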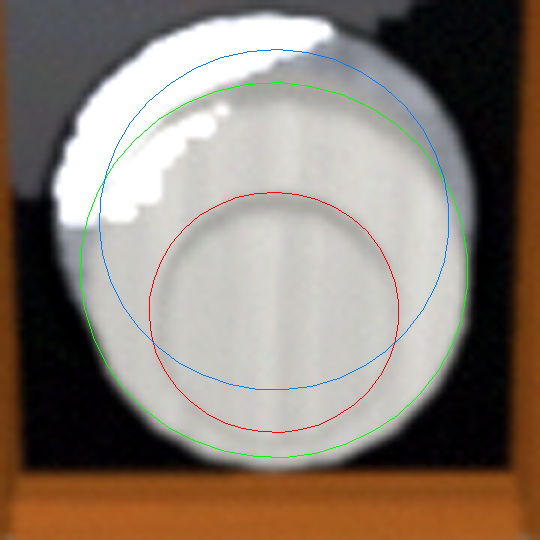

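w500 stands inside its well, centred to within about 1.5 mm. Next is w200.

```bash
python3 -m jog '{"hand":[1,1,1,1,1,1,1,1,1,1,1,1,1,1,1,1,1,1,1],"linear":[[-0.3,0.04,0],[-0.6,0.1,0],[-0.9,0.1,0],[-0.9,0.1,0],[-0.9,0.1,0],[-0.9,0.1,0],[-0.9,0.1,0],[-0.9,0.1,0],[-0.9,0.1,0],[-0.9,0.1,0],[-0.9,0.1,0],[-0.7,0.1,0],[-0.4,0.1,0.3],[0,0,0.8],[0,0,0.8],[0,0,0.5],[0,0,0.2],[0,0,0],[0,0,0]],"twist":[[0,0,-0.03],[0,0,0],[0,0,0],[0,0,0],[0,0,0],[0,0,0],[0,0,0],[0,0,0],[0,0,0],[0,0,0],[0,0,0],[0,0,0],[0,0,0],[0,0,0],[0,0,0],[0,0,0],[0,0,0],[0,0,0],[0,0,0]]}'
python3 - <<'E'
from h import *;from station import *
s=state();print(rel(s,.465,-.361,.020))
E
```

```text
t: 11.5
eef_pos: [0.4688, -0.3612, 0.0599]
eef_rot: [0.0, 0.74, 0.673, 0.0]
ft_force: [0.2, -0.3, -0.1]
opening: 0.0852
grip_force: 0.0
(array([-0.  , -0.13,  1.33]), array([0.01, 0.  , 0.01]))
```

```bash
python3 -m jog '{"hand":[1,1,1,1,1,-1,-1,-1,-1,-1,-1,-1,-1,-1],"linear":[[0,-0.13,0.5],[0,0,0.5],[0,0,0.23],[0,0,0.1],[0,0,0],[0,0,0],[0,0,0],[0,0,0],[0,0,0],[0,0,0],[0,0,0],[0,0,0],[0,0,0],[0,0,0]],"twist":[[0,0,0],[0,0,0],[0,0,0],[0,0,0],[0,0,0],[0,0,0],[0,0,0],[0,0,0],[0,0,0],[0,0,0],[0,0,0],[0,0,0],[0,0,0],[0,0,0]]}'
python3 - <<'E'
from h import *;from station import *
s=state();p=s["eef_pos"];print(rel(s,.4734,.0879,p[2]))
E
```

```text
t: 12.9
eef_pos: [0.4646, -0.361, 0.0201]
eef_rot: [0.0, 0.74, 0.673, 0.0]
ft_force: [0.4, 0.7, 5.2]
opening: 0.0211
grip_force: 58.6
(array([ 1.492e+01, -1.130e+00, -1.000e-02]), array([0.01, 0.  , 0.  ]))
```

```bash
python3 -m jog '{"hand":[-1,-1,-1,-1,-1,-1,-1,-1,-1,-1,-1,-1,-1,-1,-1,-1,-1,-1,-1,-1],"linear":[[0,0,-0.1],[0,0,-0.3],[0,0,-0.6],[0,0,-0.8],[0,0,-0.8],[0,0,-0.6],[0.4,-0.08,0],[0.7,-0.08,0],[0.95,-0.08,0],[0.95,-0.08,0],[0.95,-0.08,0],[0.95,-0.08,0],[0.95,-0.08,0],[0.95,-0.08,0],[0.95,-0.08,0],[0.95,-0.08,0],[0.95,-0.08,0],[0.95,-0.08,0],[0.95,-0.08,0],[0.95,-0.08,0]],"twist":[[0,0,0],[0,0,0],[0,0,0],[0,0,0],[0,0,0],[0,0,0],[0,0,0],[0,0,0],[0,0,0],[0,0,0],[0,0,0],[0,0,0],[0,0,0],[0,0,0],[0,0,0],[0,0,0],[0,0,0],[0,0,0],[0,0,0],[0,0,0]]}'
python3 -m jog '{"hand":[-1,-1,-1,-1,-1,-1],"linear":[[0.9,0,0],[0.8,0,0],[0.5,0,0],[0.2,0,0],[0,0,0],[0,0,0]],"twist":[[0,0,0],[0,0,0],[0,0,0],[0,0,0],[0,0,0],[0,0,0]]}'
python3 - <<'E'
from h import *;from station import *
s=state();print(rel(s,.4734,.0879,.0321))
E
```

```text
t: 14.9
eef_pos: [0.4651, 0.0175, 0.1149]
eef_rot: [-0.001, 0.74, 0.673, -0.001]
ft_force: [0.2, 0.1, -2.3]
opening: 0.0216
grip_force: 58.9
t: 15.5
eef_pos: [0.4726, 0.0862, 0.1152]
eef_rot: [0.0, 0.74, 0.672, -0.001]
ft_force: [-0.8, -0.0, -2.2]
opening: 0.021
grip_force: 58.9
(array([0.06, 0.02, 2.77]), array([-0.01,  0.01, -0.  ]))
```

```bash
python3 -m jog '{"hand":[-1,-1,-1,-1,-1,-1,-1,-1,-1,-1],"linear":[[0.05,0.02,0.3],[0,0,0.6],[0,0,0.7],[0,0,0.5],[0,0,0.3],[0,0,0.2],[0,0,0.08],[0,0,0.04],[0,0,0],[0,0,0]],"twist":[[0,0,0],[0,0,0],[0,0,0],[0,0,0],[0,0,0],[0,0,0],[0,0,0],[0,0,0],[0,0,0],[0,0,0]]}'
```

```text
t: 16.5
eef_pos: [0.4745, 0.0888, 0.0343]
eef_rot: [0.0, 0.74, 0.673, 0.0]
ft_force: [-1.3, 0.8, -2.1]
opening: 0.0215
grip_force: 58.9
```

```bash
python3 -m jog '{"hand":[-1,-1,-1,-1,-1],"linear":[[-0.02,-0.03,0.04],[0,0,0.03],[0,0,0.02],[0,0,0],[0,0,0]],"twist":[[0,0,0],[0,0,0],[0,0,0],[0,0,0],[0,0,0]]}'
```

```text
t: 17.0
eef_pos: [0.4732, 0.0881, 0.032]
eef_rot: [0.0, 0.74, 0.673, 0.0]
ft_force: [-1.8, 1.2, 7.8]
opening: 0.0213
grip_force: 59.9
```

w200 is on the floor of its well. Releasing it, then moving to hover over w100.

```bash
python3 -m jog '{"hand":[0,0,0,0,0,0,0,0,0,1,1,1,1,1,1,1,1,1,1,1],"linear":[[0,0,0],[0,0,0],[0,0,0],[0,0,-0.2],[0,0,-0.7],[0,0,-0.9],[0,0,-0.9],[0,0,-0.8],[0,0,-0.5],[0.4,-0.1,0],[0.7,-0.15,0],[0.95,-0.2,0],[0.95,-0.2,0],[0.95,-0.2,0],[0.95,-0.2,0],[0.95,-0.2,0],[0.9,-0.15,0],[0.6,-0.1,0],[0.25,0,0],[0,0,0]],"twist":[[0,0,0],[0,0,0],[0,0,0],[0,0,0],[0,0,0],[0,0,0],[0,0,0],[0,0,0],[0,0,0],[0,0,0],[0,0,0],[0,0,0],[0,0,0],[0,0,0],[0,0,0],[0,0,0],[0,0,0],[0,0,0],[0,0,0],[0,0,0]]}'
python3 - <<'E'
from h import *;from station import *
s=state();print(rel(s,.451,.319,.0165))
d=snapshot("wrist");overlay(d,[("w100",(.451,.319),0),("w50",(.54,.326),0)],"pics/o4.png",half=30,fx=6.5)
print(proj(d,(.451,.319,.015)),proj(d,(.54,.326,.012)))
E
```

```text
t: 19.0
eef_pos: [0.4498, 0.3201, 0.1507]
eef_rot: [0.0, 0.74, 0.673, -0.0]
ft_force: [0.8, -0.8, -0.7]
opening: 0.0854
grip_force: 0.0
(array([-0.03,  0.04,  4.47]), array([-0.  ,  0.  ,  0.02]))
[258.4067377 181.158806 ] [358.36791463 163.38952264]
```

View pics/o4.png

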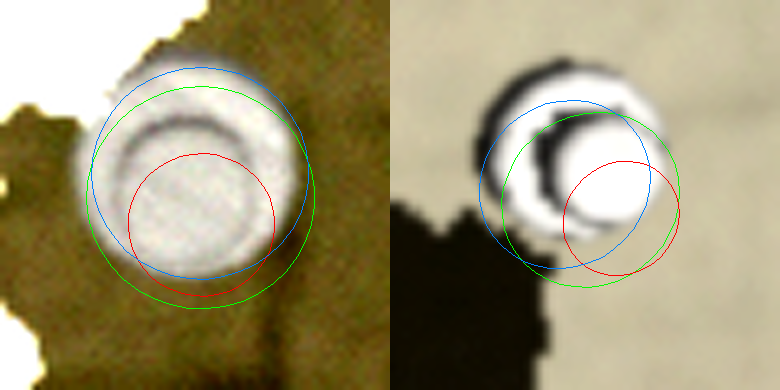

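In the overlays, w100 sits about (-2,-5) px and w50 about (-2,-7) px from my predictions. The corrected positions are w100 (0.4495, 0.3235) and w50 (0.539, 0.3326).

```bash
python3 -m jog '{"hand":[1,1,1,1,1,1,1,1,1,1],"linear":[[0.11,-0.02,0.3],[0,0,0.7],[0,0,0.9],[0,0,0.9],[0,0,0.7],[0,0,0.4],[0,0,0.3],[0,0,0.15],[0,0,0],[0,0,0]],"twist":[[0,0,0.02],[0,0,0],[0,0,0],[0,0,0],[0,0,0],[0,0,0],[0,0,0],[0,0,0],[0,0,0],[0,0,0]]}'
python3 - <<'E'
from h import *;from station import *
s=state();print(rel(s,.4495,.3235,.0167))
d=snapshot("wrist");pickle.dump(d,open("w5.pkl","wb"));print(proj(d,(.4495,.3235,.0295)))
overlay(d,[("w100",(.4495,.3235),0)],"pics/o5.png",half=60,fx=4)
E
```

```text
t: 20.05
eef_pos: [0.4502, 0.3231, 0.0213]
eef_rot: [0.0, 0.741, 0.672, 0.001]
ft_force: [0.9, 0.1, -0.3]
opening: 0.085
grip_force: 0.0
(array([ 0.01, -0.03,  0.15]), array([ 0.01, -0.01, -0.02]))
[255.62072462 252.85444291]
```

View pics/o5.png

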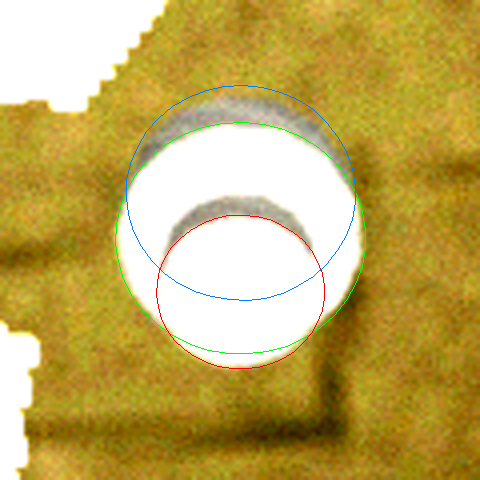

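Near-perfect alignment, so I'll finish the descent and grip.

```bash
python3 -m jog '{"hand":[1,1,-1,-1,-1,-1,-1,-1,-1,-1,-1],"linear":[[0,-0.03,0.1],[0,0,0.05],[0,0,0],[0,0,0],[0,0,0],[0,0,0],[0,0,0],[0,0,0],[0,0,0],[0,0,0],[0,0,0]],"twist":[[0,0,0],[0,0,0],[0,0,0],[0,0,0],[0,0,0],[0,0,0],[0,0,0],[0,0,0],[0,0,0],[0,0,0],[0,0,0]]}'
python3 - <<'E'
from h import *;from station import *
s=state();p=s["eef_pos"];print(rel(s,.4664,.0161,p[2]))
E
```

```text
t: 21.2
eef_pos: [0.449, 0.323, 0.0164]
eef_rot: [0.0, 0.741, 0.672, 0.0]
ft_force: [-0.4, -0.4, 6.1]
opening: 0.0155
grip_force: 58.6
(array([-10.12,   1.57,  -0.  ]), array([ 0.  , -0.  , -0.02]))
```

```bash
python3 -m jog '{"hand":[-1,-1,-1,-1,-1,-1,-1,-1,-1,-1,-1,-1,-1,-1,-1,-1,-1,-1,-1,-1],"linear":[[0,0,-0.1],[0,0,-0.3],[0,0,-0.6],[0,0,-0.8],[0,0,-0.8],[0,0,-0.6],[-0.35,0.05,0],[-0.7,0.12,0],[-0.95,0.15,0],[-0.95,0.15,0],[-0.95,0.15,0],[-0.95,0.15,0],[-0.95,0.15,0],[-0.95,0.15,0],[-0.95,0.15,0],[-0.95,0.15,0],[-0.8,0.12,0],[-0.5,0.08,0],[-0.17,0,0],[0,0,0]],"twist":[[0,0,0],[0,0,0],[0,0,0],[0,0,0],[0,0,0],[0,0,0],[0,0,0],[0,0,0],[0,0,0],[0,0,0],[0,0,0],[0,0,0],[0,0,0],[0,0,0],[0,0,0],[0,0,0],[0,0,0],[0,0,0],[0,0,0],[0,0,0]]}'
python3 -m jog '{"hand":[-1,-1],"linear":[[0,0,0],[0,0,0]],"twist":[[0,0,0],[0,0,0]]}'
python3 - <<'E'
from h import *;from station import *
s=state();print(rel(s,.4664,.0161,.0284))
E
```

```text
t: 23.2
eef_pos: [0.4653, 0.0151, 0.1117]
eef_rot: [-0.0, 0.741, 0.671, -0.001]
ft_force: [0.7, 0.6, -1.2]
opening: 0.016
grip_force: 58.6
t: 23.4
eef_pos: [0.4661, 0.0175, 0.1121]
eef_rot: [-0.0, 0.74, 0.673, 0.0]
ft_force: [-0.3, 0.3, -0.7]
opening: 0.0159
grip_force: 58.6
(array([-0.05,  0.01,  2.79]), array([-0.  , -0.01,  0.  ]))
```

```bash
python3 -m jog '{"hand":[-1,-1,-1,-1,-1,-1,-1,-1,-1,-1],"linear":[[-0.05,0.01,0.3],[0,0,0.6],[0,0,0.7],[0,0,0.5],[0,0,0.3],[0,0,0.2],[0,0,0.08],[0,0,0.05],[0,0,0],[0,0,0]],"twist":[[0,0,0],[0,0,0],[0,0,0],[0,0,0],[0,0,0],[0,0,0],[0,0,0],[0,0,0],[0,0,0],[0,0,0]]}'
```

```text
t: 24.4
eef_pos: [0.4667, 0.0146, 0.0307]
eef_rot: [0.0, 0.741, 0.672, 0.0]
ft_force: [0.2, 0.4, -1.2]
opening: 0.0157
grip_force: 58.6
```

```bash
python3 -m jog '{"hand":[-1,-1,-1,-1,-1],"linear":[[0,0,0.04],[0,0,0.03],[0,0,0.01],[0,0,0],[0,0,0]],"twist":[[0,0,0],[0,0,0],[0,0,0],[0,0,0],[0,0,0]]}'
```

```text
t: 24.9
eef_pos: [0.4665, 0.0146, 0.0283]
eef_rot: [0.0, 0.741, 0.672, 0.0]
ft_force: [-0.7, -0.1, 4.9]
opening: 0.0157
grip_force: 59.3
```

```bash
python3 -m jog '{"hand":[0,0,0,0,0,0,0,0,0.5,1,1,1,1,1,1,1,1,1,1,1],"linear":[[0,0,0],[0,0,0],[0,0,0],[0,0,-0.2],[0,0,-0.7],[0,0,-0.9],[0,0,-0.9],[0,0,-0.6],[0.5,0.06,0],[0.8,0.1,0],[0.95,0.12,0],[0.95,0.12,0],[0.95,0.12,0],[0.95,0.12,0],[0.95,0.12,0],[0.95,0.12,0],[0.95,0.12,0],[0.95,0.12,0],[0.9,0.12,0],[0.6,0.1,0]],"twist":[[0,0,0],[0,0,0],[0,0,0],[0,0,0],[0,0,0],[0,0,0],[0,0,0],[0,0,0],[0,0,0],[0,0,0],[0,0,0],[0,0,0],[0,0,0],[0,0,0],[0,0,0],[0,0,0],[0,0,0],[0,0,0],[0,0,0],[0,0,0]]}'
python3 -m jog '{"hand":[1,1,1,1,1,1,1],"linear":[[0.3,0.05,0.5],[0.09,0,0.9],[0,0,0.9],[0,0,0.6],[0,0,0.4],[0,0,0],[0,0,0]],"twist":[[0,0,0],[0,0,0],[0,0,0],[0,0,0],[0,0,0],[0,0,0],[0,0,0]]}'
python3 - <<'E'
from h import *;from station import *
s=state();print(rel(s,.539,.3326,.0135))
d=snapshot("wrist");overlay(d,[("w50",(.539,.3326),0)],"pics/o6.png",half=50,fx=5)
E
```

```text
t: 26.9
eef_pos: [0.5364, 0.3237, 0.1273]
eef_rot: [-0.001, 0.74, 0.672, 0.0]
ft_force: [-0.6, 0.4, -0.0]
opening: 0.0854
grip_force: 0.0
t: 27.6
eef_pos: [0.5396, 0.3325, 0.028]
eef_rot: [0.0, 0.741, 0.672, -0.0]
ft_force: [1.1, 0.1, 0.0]
opening: 0.086
grip_force: 0.0
(array([ 0.  , -0.02,  0.48]), array([ 0.  ,  0.  , -0.02]))
```

View pics/o6.png

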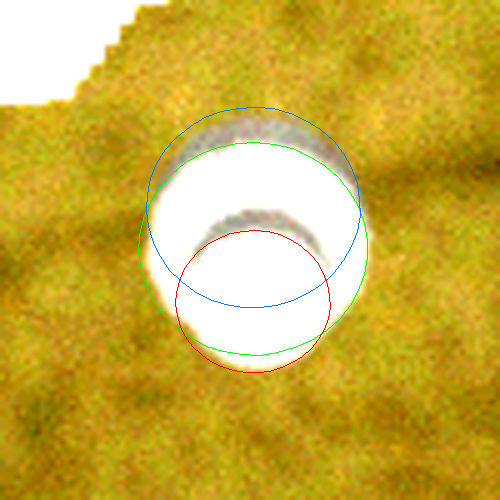

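Aligned to within 1 mm. Gripping w50.

```bash
python3 -m jog '{"hand":[1,1,1,-1,-1,-1,-1,-1,-1,-1,-1,-1],"linear":[[0,0,0.25],[0,0,0.22],[0,0,0],[0,0,0],[0,0,0],[0,0,0],[0,0,0],[0,0,0],[0,0,0],[0,0,0],[0,0,0],[0,0,0]],"twist":[[0,0,0],[0,0,0],[0,0,0],[0,0,0],[0,0,0],[0,0,0],[0,0,0],[0,0,0],[0,0,0],[0,0,0],[0,0,0],[0,0,0]]}'
python3 - <<'E'
from h import *;from station import *
s=state();p=s["eef_pos"];print(rel(s,.4805,.1599,p[2]))
E
```

```text
t: 28.85
eef_pos: [0.5396, 0.3328, 0.014]
eef_rot: [0.0, 0.741, 0.672, 0.0]
ft_force: [-0.2, 0.5, 3.2]
opening: 0.0115
grip_force: 58.6
(array([-5.93, -1.4 , -0.  ]), array([ 0.  , -0.  , -0.02]))
```

```bash
python3 -m jog '{"hand":[-1,-1,-1,-1,-1,-1,-1,-1,-1,-1,-1,-1,-1,-1,-1,-1,-1],"linear":[[0,0,-0.1],[0,0,-0.3],[0,0,-0.6],[0,0,-0.8],[0,0,-0.8],[0,0,-0.6],[-0.4,-0.1,0],[-0.8,-0.2,0],[-0.95,-0.2,0],[-0.95,-0.2,0],[-0.95,-0.2,0],[-0.9,-0.2,0],[-0.6,-0.2,0],[-0.3,-0.1,0],[-0.08,0,0],[0,0,0],[0,0,0]],"twist":[[0,0,0],[0,0,0],[0,0,0],[0,0,0],[0,0,0],[0,0,0],[0,0,0],[0,0,0],[0,0,0],[0,0,0],[0,0,0],[0,0,0],[0,0,0],[0,0,0],[0,0,0],[0,0,0],[0,0,0]]}'
python3 - <<'E'
from h import *;from station import *
s=state();print(rel(s,.4805,.1599,.026))
E
```

```text
t: 30.55
eef_pos: [0.4809, 0.1614, 0.1099]
eef_rot: [-0.0, 0.74, 0.672, 0.001]
ft_force: [-1.2, -0.3, -0.6]
opening: 0.0114
grip_force: 58.6
(array([-0.06, -0.01,  2.8 ]), array([ 0.01, -0.01, -0.  ]))
```

```bash
python3 -m jog '{"hand":[-1,-1,-1,-1,-1,-1,-1,-1,-1,-1],"linear":[[-0.03,0,0.3],[0,0,0.6],[0,0,0.7],[0,0,0.5],[0,0,0.3],[0,0,0.2],[0,0,0.08],[0,0,0.05],[0,0,0],[0,0,0]],"twist":[[0,0,0],[0,0,0],[0,0,0],[0,0,0],[0,0,0],[0,0,0],[0,0,0],[0,0,0],[0,0,0],[0,0,0]]}'
```

```text
t: 31.55
eef_pos: [0.4805, 0.159, 0.0283]
eef_rot: [0.0, 0.741, 0.672, 0.0]
ft_force: [-0.4, 0.0, -0.3]
opening: 0.0115
grip_force: 58.6
```

```bash
python3 -m jog '{"hand":[-1,-1,-1,-1,-1],"linear":[[0,0,0.04],[0,0,0.03],[0,0,0.01],[0,0,0],[0,0,0]],"twist":[[0,0,0],[0,0,0],[0,0,0],[0,0,0],[0,0,0]]}'
```

```text
t: 32.05
eef_pos: [0.4804, 0.1589, 0.0259]
eef_rot: [0.0, 0.741, 0.672, 0.0]
ft_force: [-0.4, -0.7, 4.9]
opening: 0.0112
grip_force: 59.1
```

```bash
python3 -m jog '{"hand":[-0.2,-0.2,-0.2,-0.2,-0.2,-0.2,-0.2,-0.2,-0.2,-0.2,-0.2,-0.2,-0.2,-0.2,-0.2,-0.2,-0.2,-0.2],"linear":[[0,0,0],[0,0,0],[0,0,0],[0,0,-0.2],[0,0,-0.6],[0,0,-0.9],[0,0,-0.9],[0,0,-0.9],[0,0,-0.9],[0.3,0,-0.6],[0.6,0,0],[0.9,0,0],[0.9,0,0],[0.9,0,0],[0.6,0,0],[0.3,0,0],[0,0,0],[0,0,0]],"twist":[[0,0,0],[0,0,0],[0,0,0],[0,0,0],[0,0,0],[0,0,0],[0,0,0],[0,0,0],[0,0,0],[0,0,0],[0,0,0],[0,0,0],[0,0,0],[0,0,0],[0,0,0],[0,0,0],[0,0,0],[0,0,0]]}'
python3 - <<'E'
from h import *;from station import *
d=snapshot("side");a=cv2.resize(d["pixels"][120:310,140:360,::-1],None,fx=3,fy=3,interpolation=cv2.INTER_CUBIC)
cv2.imwrite("pics/f_side.png",a)
d=snapshot("wrist");cv2.imwrite("pics/f_wrist.png",d["pixels"][...,::-1])
E
```

```text
t: 33.85
eef_pos: [0.4933, 0.2917, 0.1753]
eef_rot: [0.001, 0.741, 0.671, -0.001]
ft_force: [0.4, -0.6, 0.4]
opening: 0.0335
grip_force: 0.0
```

View pics/f_wrist.png

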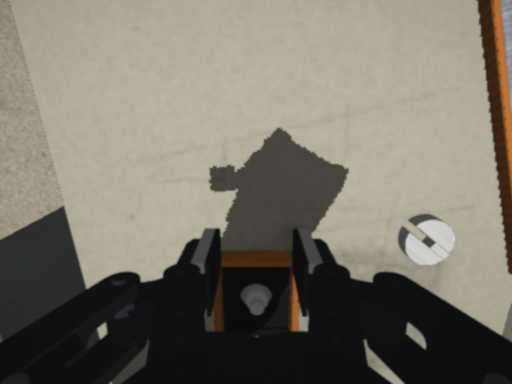

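View pics/f_side.png

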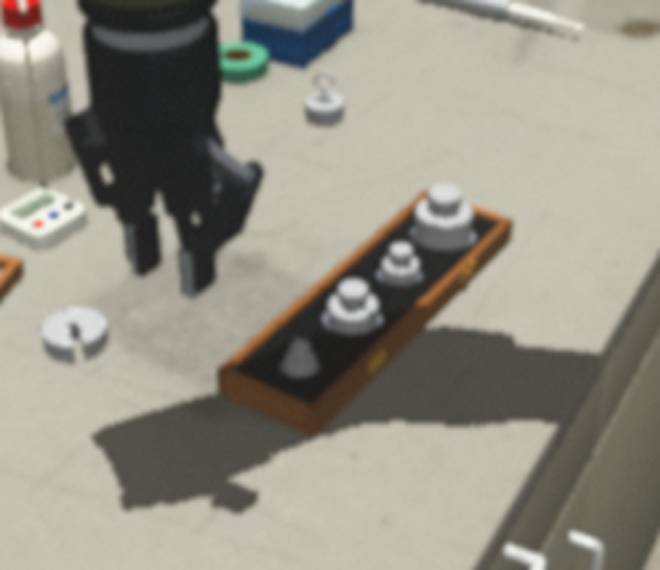

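All four weights stand upright in their own wells, the hooked and slotted weights are untouched, and the gripper is clear. Handing in.

```bash
python3 -c "from station import *;print(job_done())"
```

```text
the job is handed in; nothing more can be done
None
```

I put all four knob weights upright in their own wells, left the hooked and slotted weights where they stood, and handed in the job at about 34 s; no verdict was returned.

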